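Lock the electrode input box in its cradle

ROBOT

A 7-joint arm with a two-finger parallel gripper is mounted at the origin on the work surface. World frame = base frame: x ahead of the robot, y to its left, z up, the work surface at z = 0. Lengths are in m, angles in rad, forces in N, time in s.
With the tool pointing down it reaches from about 0.375 to 0.925 m from the base axis. Payload 3.1 kg.
Tool frame: the origin (TCP) lies at the very end of the fingers, on their centre line; the grasp point (between the pads) lies behind it (robot.pinch_z is the z of the grasp point in the tool frame, in m); z points along the fingers, y is the direction in which the jaws open and shut (so a half turn about z gives the same grasp; the last joint's range is limited). The gripper opens to 85 mm and grips with 20 to 120 N. Pads are 22 mm wide; open, the fingers measure 114 mm over their backs; the gripper's body (76 mm by 85 mm) begins 54 mm behind the grasp point. The pads swing forward as they close: fully open they stand 13 mm farther back than shut.
Start: joints at [-1.267, 0.383, 0.044, 1.598, -0.018, 1.161, -0.05], TCP at [0.254, 0.598, 0.231] pointing down, gripper open.
Joint ranges: [-2.61, 2.61], [-0.41, 2.15], [-1.48, 1.57], [0, 2.5], [-1.57, 4.71], [0.05, 1.97], [-2.85, 2.85]. Speed limits (rad/s): [2.79, 2.79, 3.14, 3.14, 3.14, 3.14, 3.14].

INTERFACE

Orientations are given as a unit quaternion [x, y, z, w].
In Python, from plant import status, optics, sign_off, robot gives the robot as it stands. The module is installed in compiled form; this text tells all that it offers.
- The arm moves only by the shell command python3 -m handwheel 'ROWS'. ROWS is JSON, a list of rows, each an object with "offset": the shift along the tool's x, y, z in m, a list of three; "twist": the turn about the tool's z in rad; "grip": the closure, from -1 (fully open) to 1 (shut), so that 0 is half open. In form: [{"offset": [dx, dy, dz], "twist": twist, "grip": grip}, ...]. A call has 1 to 20 rows; each row is the pose to reach, as a shift and turn from the pose measured when the call began, along the tool's axes at that moment; what a row does not reach only later rows make up. A row lasts 1/10 s, in which the tool goes at most 50 mm and 8.59 degrees, less where a joint would pass 70% of its speed; a pose out of reach is approached as far as the arm can. A call with a gripper value outside its range is refused whole. The fingers move at their own pace and stop on an object; the grip force is fixed at half the most. Time passes only in rows, so rows that repeat a pose let the fingers close. It gives the time, the measured TCP pose, the force and the opening at its end, in the units of the state.
- status.read_state(): the state, without advancing time (a new reading comes with each control period).
- optics.get_image(name): name is "scene" or "side" or "wrist"; returns a dict with "frame" (384x512x3 uint8, red, green, blue), "vertical_fov" (degrees; the focal length in pixels is half the picture's height over the tangent of half this angle, whatever the lens; pixels are square), "cx", "cy" (the principal point, pixels), "R" (3x3) and "t" (3): a world point X has camera coordinates R X + t. Camera axes: x right, y down, z forward; pixel columns grow to the right and rows downward; lengths in m; the calibration is good to about 2 mm. A picture is of the moment at which its call begins. There is no depth.
- sign_off(): hands the job in, once; it reports no verdict.
The state is a dict: "time_s": time; "joint_pos": joint angles; "qvel": joint speeds; "joint_efforts": joint torques, N m; "eef_pos": TCP position; "eef_rot": TCP orientation; "ft_force": force on the tool from outside, world axes, zero at the start; "moment": the same for the moment, N m; "gripper_width": opening from 0.0 (shut) to 1.0 (fully open).
Only numpy, scipy, OpenCV 4.12 (cv2) and the standard library are available. Lean on these libraries where they do the work, as an engineer would, in place of code of your own. Each camera call takes 0.05 s, during which the arm holds its last target.

TASK

Lock the electrode input box in its desk cradle: with a finger, push the steel clamp strap over from the side until it lies flat across the box, and only then push the cam lever over and all the way down across the strap's free end. The box stays seated in its cradle, nothing is picked up, and the other things on the desk stay where they are.

Things in the scene. Friction and masses are not known exactly. Their poses are not given: they have to be found in the camera images.
- cradle: aluminium cradle screwed to the desk, base plate 120 mm (x) by 200 mm (y) and 12 mm thick; origin under the centre of the plate, on the desk surface; its y axis runs from the strap's hinge post (at y = -84 mm) to the keeper post with the cam lever (at y = +80 mm), z up. Its position and yaw vary, all its parts move with it.
- headbox: grey electrode input box, 90 x 120 x 45 mm, about 0.35 kg, loose in the cradle with 3 mm of play; origin at the centre of its underside, 12 mm above the desk, so its top is 57 mm above the desk
- strap (a joint): angle of the clamp strap (rad): 0 = lying level across the input box (end stop), pi/2 = upright, above that leaning out away from the box, at most 2.5; starts between 1.8 and 2.3. Stiff hinge: it stays where it is left; about 0.12 N m of friction plus its weight of 0.09 kg.
- strap_hinge (a point): hinge axis of the strap, 65 mm above the desk at (0, -84 mm) in the cradle's frame; the axis runs along the cradle's x, and as the joint falls to 0 the strap's free end swings up, over and down towards the cradle's +y
- strap_end (a point): centre of the free end of the strap: a straight flat steel bar 28 mm wide (along the cradle's x) and 5 mm thick, its end 168 mm from the hinge axis; when it lies at 0 its top is 67.5 mm above the desk
- cam_lever (a joint): angle of the cam lever (rad): 0 = fully down, level across the strap's free end (end stop), pi/2 = upright; starts between 1.3 and 1.6, at most 1.75. Stiff: it stays where it is left; about 0.15 N m of friction.
- lever_hinge (a point): hinge axis of the cam lever, 76 mm above the desk at (34 mm, 80 mm) in the cradle's frame; the axis runs along the cradle's y, and as the joint falls to 0 the lever's tip swings over towards the cradle's -x and down
- lever_end (a point): centre of the tip of the cam lever, 85 mm from its hinge axis; a straight bar about 10 mm thick, its last 40 mm a black grip 20 mm wide; fully down its top is 81 mm above the desk and its tip lies at (-51 mm, 80 mm) in the cradle's frame
- gel_jar: lidded gel jar, 58 mm across, 68 mm tall; loose on the desk near the cradle, a bystander to be left alone; origin at the centre of its underside
- tape_roll: roll of paper tape lying flat, 80 mm across, 22 mm tall; loose on the desk near the cradle, a bystander to be left alone; origin at the centre of its underside
- cup: white ceramic cup, 72 mm across, 80 mm tall; loose on the desk near the cradle, a bystander to be left alone; origin at the centre of its underside
- mouse: black computer mouse, 100 x 58 mm, 31 mm tall; loose on the desk near the cradle, a bystander to be left alone; origin at the centre of its underside
- stapler: desk stapler, 120 x 34 mm, 41 mm tall; loose on the desk near the cradle, a bystander to be left alone; origin at the centre of its underside
- dish: small steel dish, 84 mm across, 28 mm tall; loose on the desk near the cradle, a bystander to be left alone; origin at the centre of its underside
There are look-alikes about, which are no part of the job. What is shaped like the cradle but turquoise is not meant. Leave any brown or orange look-alike of the headbox alone.

How it is judged:
On the way, in this order (a step that is already met when the one before it is completed fails the run):
1. the strap lies flat across the box while the cam lever is still up (value of joint strap below 0.06 rad and value of joint cam_lever above 0.6 rad), for 0.2 s.
2. the cam lever is fully down (value of joint each of strap, cam_lever below 0.06 rad), for 0.2 s.
At the end, for the whole second after the job is handed in: The strap lies flat (within 0.06 rad of its stop) and the cam lever is fully down (within 0.06 rad of its stop); the input box is at rest, level and seated in the cradle (within 8 mm sideways, 4 mm in height) (all of step 2 and linear speed of headbox below 0.02 m/s and horizontal distance between headbox and cradle below 0.008 m and z of headbox in the frame of cradle below 0.016 m and angle between headbox's own z axis and vertical below 0.06 rad); the robot touches nothing.
It fails at once if the cam lever is pushed down (below 0.6 rad) before the strap lies flat (value of joint strap above 0.1 rad and value of joint cam_lever below 0.6 rad).
It fails at once if the input box is lifted or pushed out of its seat (moved over 12 mm) (distance of headbox from where it was at the start of the episode above 0.012 m).
It fails at once if another thing on the desk is moved by more than 30 mm or lifted by more than 10 mm (distance of any of gel_jar, tape_roll, cup, mouse, stapler, dish from where it was at the start of the episode above 0.03 m or height (world z) of any of gel_jar, tape_roll, cup, mouse, stapler, dish above 0.01 m).
It also fails if it takes over 61 s, if anything falls off the work surface, if the arm or the gripper's body presses on something with over 40 N, if the wrist force passes 120 N, or if a joint passes its speed limit or range.

## Working session

There is one attempt and no reset: what is moved stays moved. The work goes in short steps, Python scripts to look and compute and a shell command to move; the robot and the scene stay as the last step left them, time stands still between calls to the robot, and variables do not carry over. Pictures are saved under pics/ and viewed, and the job is handed in when it is done.

```bash
mkdir -p pics
cat > h.py <<'E'
import numpy as np,cv2
from plant import status,optics
def grab(n,tag):
    d=optics.get_image(n); cv2.imwrite(f'pics/{tag}_{n}.png',cv2.cvtColor(d['frame'],cv2.COLOR_RGB2BGR))
    np.savez(f'pics/{tag}_{n}.npz',**{k:np.array(v) for k,v in d.items()}); return d
def ld(tag,n): return dict(np.load(f'pics/{tag}_{n}.npz'))
def K(d):
    f=192/np.tan(np.radians(float(d['vertical_fov']))/2); return f,float(d['cx']),float(d['cy'])
def ray(d,u,v):
    f,cx,cy=K(d); R=d['R'];t=d['t']; c=-R.T@t; w=R.T@np.array([(u-cx)/f,(v-cy)/f,1]); return c,w/np.linalg.norm(w)
def plane(d,u,v,z):
    c,w=ray(d,u,v); return c+w*(z-c[2])/w[2]
def tri(l):
    A=np.zeros((3,3));b=np.zeros(3);
    for d,u,v in l:
        c,w=ray(d,u,v);P=np.eye(3)-np.outer(w,w);A+=P;b+=P@c
    X=np.linalg.solve(A,b); return X,[float(np.linalg.norm((np.eye(3)-np.outer(ray(*q)[1],ray(*q)[1]))@(X-ray(*q)[0]))) for q in l]
def proj(d,X):
    f,cx,cy=K(d); p=d['R']@np.array(X)+d['t']; return (round(float(cx+f*p[0]/p[2]),1),round(float(cy+f*p[1]/p[2]),1))
E
python3 - <<'E'
from h import *
s=status.read_state();print(s)
for n in('scene','side','wrist'):
    d=grab(n,'a');print(n,d['vertical_fov'],d['cx'],d['cy'],-d['R'].T@d['t'],d['R'][2])
E
```

```text
{'time_s': 0.0, 'joint_pos': array([-1.26677235,  0.38385044,  0.04382572,  1.59959459, -0.01789772,
        1.1612239 , -0.04988732]), 'qvel': array([-1.05387984e-03,  1.74782392e-04, -8.37431603e-04, -5.24553612e-04,
       -9.34301683e-05,  6.45185918e-04,  4.44272987e-04]), 'joint_efforts': array([-4.85611781e-04, -4.33454061e+01,  1.02429092e+00, -2.49510205e+01,
        1.05427971e-02,  1.11383374e-02, -1.90346128e-05]), 'eef_pos': array([0.25383976, 0.5973408 , 0.22986753]), 'eef_rot': array([ 1.99513565e-01,  9.79894145e-01, -1.32744916e-03, -1.96969815e-04]), 'ft_force': array([-0.59227407,  0.55528541,  0.44601297]), 'moment': array([ 0.02159734, -0.00755017, -0.01976264]), 'gripper_width': 0.9978481761067306}
scene 51.657412208127354 258.84042228444207 198.44470750305905 [1.0844102  0.40241337 0.76862491] [-0.59605466 -0.43146809 -0.67716625]
side 51.87647771916291 257.5216537282131 191.59281111556 [ 0.23795585 -0.7912705   0.59206466] [ 0.27378856  0.79860486 -0.53597585]
wrist 59.08015727364023 258.0214402327443 190.31916322365575 [0.18868138 0.62555444 0.37231627] [ 0.26083563 -0.11295799 -0.95875193]
```

View pics/a_scene.png

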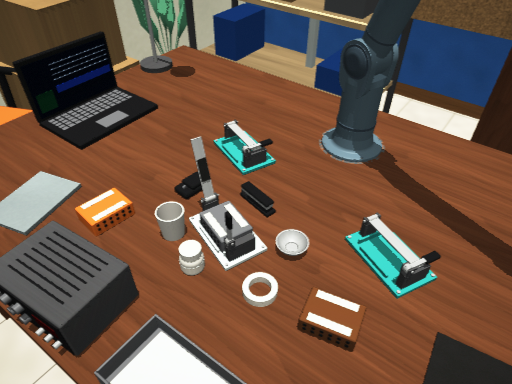

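View pics/a_side.png

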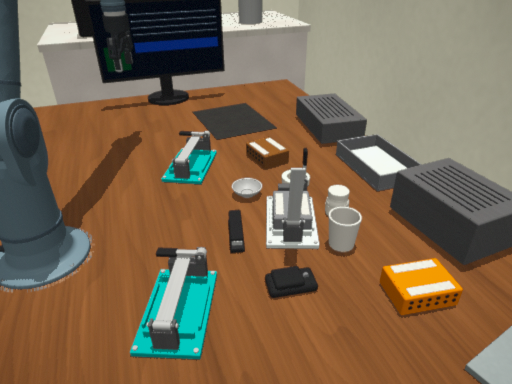

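View pics/a_wrist.png

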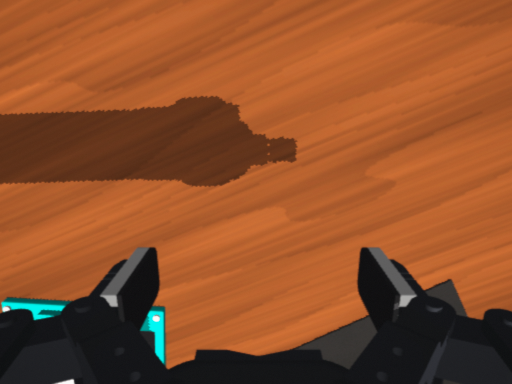

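Candidates: in the scene view, the aluminium cradle at (228,232), turquoise ones at (245,150) and (390,258), and box look-alikes in brown (332,318) and orange (105,210). In the side view the aluminium cradle is at (292,215). I choose the aluminium one with the grey box and check it in a close crop.

Run:
```python
import cv2,numpy as np
a=cv2.imread('pics/a_scene.png')[130:280,140:320];b=cv2.imread('pics/a_side.png')[140:260,220:370]
cv2.imwrite('pics/c1.png',cv2.resize(a,(720,600),interpolation=cv2.INTER_CUBIC))
cv2.imwrite('pics/c2.png',cv2.resize(b,(750,600),interpolation=cv2.INTER_CUBIC))
```

```text
(no output)
```

View pics/c1.png

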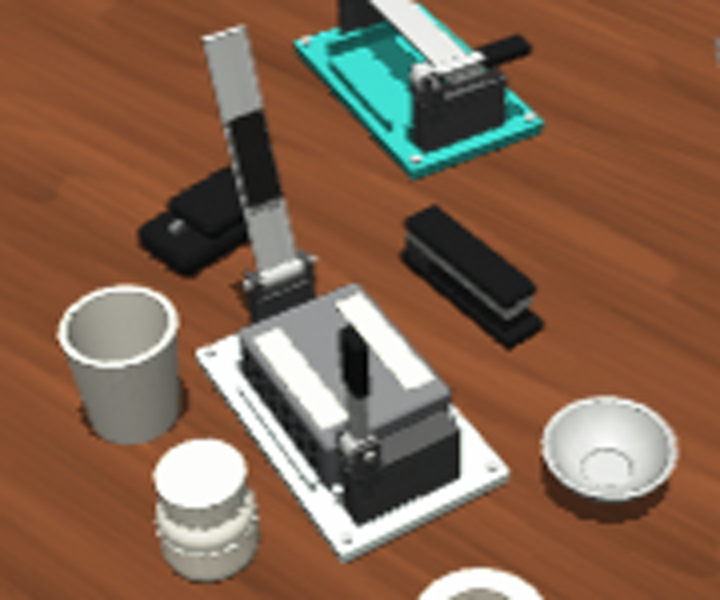

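View pics/c2.png

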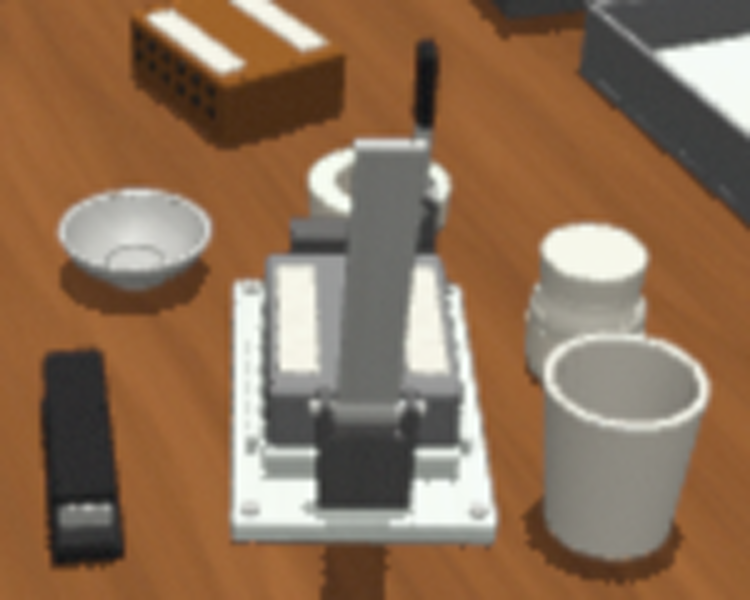

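The crop confirms it: the aluminium cradle with the grey box has its strap leaning out, with the end at scene (196,138) and side (298,169). The lever is up, with its tip at scene (228,212) and side (305,148).

Run:
```python
from h import *
S=ld('a','scene');D=ld('a','side')
s=lambda x,y:(S,140+x/4,130+y/4); d=lambda x,y:(D,220+x/5,140+y/5)
for z in(.012,):
  for n,q in dict(sL=s(200,355),sF=s(345,548),sR=s(508,472),dNL=d(232,527),dNR=d(495,527),dFL=d(232,283),dFR=d(462,290)).items(): print(n,plane(*q,z).round(4))
print('strapend',tri([s(224,33),d(392,146)]))
print('levertip',tri([s(353,328),d(427,42)]))
print('boxcorner hingeR',tri([s(240,330),d(460,395)]))
print('box far-left top', tri([s(448,392),d(268,258)]))
print('box hinge-left top', tri([s(357,287),d(275,392)]))
print('hinge',tri([s(279,272),d(366,408)]))
# bystanders
for n,q,z in [('cup',s(120,335),.08),('jar',s(200,475),.068),('dish',s(610,450),.028),('cup2',d(626,392),.08),('jar2',d(594,250),.068),('dish2',d(135,230),.028),('stap2',d(75,370),.041),('stap2b',d(85,500),.041),('stapa',s(430,215),.041),('stapb',s(525,295),.041),('mouse',s(205,215),.03),('tape',(S,260,286),.022)]: print(n,plane(*q,z).round(3))
```

```text
sL [ 0.5929 -0.1787  0.012 ]
sF [0.6579 0.0009 0.012 ]
sR [0.5524 0.0442 0.012 ]
dNL [ 0.4788 -0.1477  0.012 ]
dNR [ 0.5905 -0.1874  0.012 ]
dFL [0.5485 0.0413 0.012 ]
dFR [ 0.6617 -0.0065  0.012 ]
strapend (array([ 0.5246734 , -0.19367983,  0.22441662]), [0.000890222240843178, 0.0008902222408429924])
levertip (array([ 0.62912864, -0.00924964,  0.16566053]), [0.000837975118317722, 0.0008379751183178309])
boxcorner hingeR (array([ 0.59037794, -0.14183098,  0.05461453]), [0.0014765204324299996, 0.0014765204324300493])
box far-left top (array([ 0.55156983, -0.00284753,  0.05359679]), [8.327083993699201e-05, 8.327083993692327e-05])
box hinge-left top (array([ 0.51279754, -0.10890291,  0.05270185]), [0.0012003392891912737, 0.001200339289191327])
hinge (array([ 0.54103502, -0.14984494,  0.06480607]), [0.00018709382229221267, 0.00018709382229220505])
cup [ 0.654 -0.178  0.08 ]
jar [ 0.699 -0.069  0.068]
dish [0.512 0.092 0.028]
cup2 [ 0.644 -0.196  0.08 ]
jar2 [ 0.698 -0.072  0.068]
dish2 [0.508 0.086 0.028]
stap2 [ 0.436 -0.047  0.041]
stap2b [ 0.413 -0.141  0.041]
stapa [ 0.414 -0.123  0.041]
stapb [ 0.441 -0.022  0.041]
mouse [ 0.501 -0.259  0.03 ]
tape [0.659 0.101 0.022]
```

```bash
cat >> h.py <<'E'
C=np.array([.570,-.073]);yaw=-.361
def c2w(x,y,z): c,s=np.cos(yaw),np.sin(yaw); return np.array([C[0]+c*x-s*y,C[1]+s*x+c*y,z])
def w2c(p): c,s=np.cos(yaw),np.sin(yaw); d=np.array(p[:2])-C; return np.array([c*d[0]+s*d[1],-s*d[0]+c*d[1],p[2]])
from scipy.spatial.transform import Rotation as Rt
def off(*pts):
    s=status.read_state();R=Rt.from_quat(s['eef_rot']).as_matrix()
    print('t',s['time_s'],'tcp',s['eef_pos'].round(4),'cradle',w2c(s['eef_pos']).round(4),'F',s['ft_force'].round(2),'q',s['joint_pos'].round(2))
    a=c2w(0,1,0)[:2]-C; ty=R[:2,1]; e=np.arctan2(ty[0]*a[1]-ty[1]*a[0],ty@a); print('twist',-e)
    for p in pts: print(p,'->',(R.T@(c2w(*p)-s['eef_pos'])).round(4))
E
python3 - <<'E'
from h import *
from plant import robot
print(robot.pinch_z)
off((0,-.195,.33),(0,-.195,.185))
E
```

```text
-0.0187
t 0.15 tcp [0.2539 0.5976 0.2302] cradle [-0.5326  0.5157  0.2302] F [ 1.04 -1.04 -0.65] q [-1.27  0.38  0.04  1.6  -0.02  1.16 -0.05]
twist -0.040725194123488094
(0, -0.195, 0.33) -> [-0.5611 -0.6886 -0.0983]
(0, -0.195, 0.185) -> [-0.561  -0.6883  0.0467]
```

```bash
python3 -m handwheel '[{"offset":[0,0,-0.1],"twist":0,"grip":1},{"offset":[0,0,-0.1],"twist":0,"grip":1},{"offset":[-0.3,-0.3,-0.1],"twist":-0.04,"grip":1},{"offset":[-0.3,-0.3,-0.1],"twist":-0.04,"grip":1},{"offset":[-0.3,-0.3,-0.1],"twist":-0.04,"grip":1},{"offset":[-0.3,-0.3,-0.1],"twist":-0.04,"grip":1},{"offset":[-0.3,-0.3,-0.1],"twist":-0.04,"grip":1},{"offset":[-0.3,-0.3,-0.1],"twist":-0.04,"grip":1},{"offset":[-0.3,-0.3,-0.1],"twist":-0.04,"grip":1},{"offset":[-0.3,-0.3,-0.1],"twist":-0.04,"grip":1}]'
python3 - <<'E'
from h import *
off((0,-.195,.33))
E
```

```text
time_s: 1.15
eef_pos: [0.4039, 0.2246, 0.3306]
eef_rot: [0.18, 0.984, -0.001, -0.0]
ft_force: [1.1, 0.8, -0.1]
gripper_width: -0.002
t 1.15 tcp [0.4039 0.2246 0.3306] cradle [-0.2605  0.2197  0.3306] F [ 1.11  0.82 -0.08] q [-0.91 -0.07  0.3   1.91  0.02  1.3   0.59]
twist -0.0006246565925273271
(0, -0.195, 0.33) -> [-0.2608 -0.4146  0.0013]
```

```bash
python3 -m handwheel '[{"offset":[-0.26,-0.415,0],"twist":0,"grip":1},{"offset":[-0.26,-0.415,0],"twist":0,"grip":1},{"offset":[-0.26,-0.415,0],"twist":0,"grip":1},{"offset":[-0.26,-0.415,0],"twist":0,"grip":1},{"offset":[-0.26,-0.415,0],"twist":0,"grip":1},{"offset":[-0.26,-0.415,0],"twist":0,"grip":1},{"offset":[-0.26,-0.415,0],"twist":0,"grip":1},{"offset":[-0.26,-0.415,0],"twist":0,"grip":1},{"offset":[-0.26,-0.415,0],"twist":0,"grip":1},{"offset":[-0.26,-0.415,0],"twist":0,"grip":1},{"offset":[-0.26,-0.415,0],"twist":0,"grip":1},{"offset":[-0.26,-0.415,0],"twist":0,"grip":1},{"offset":[-0.26,-0.415,0],"twist":0,"grip":1}]'
python3 - <<'E'
from h import *
off((0,-.195,.185))
for n in('scene','side','wrist'): grab(n,'b')
a=cv2.imread('pics/b_scene.png')[80:280,120:320];b=cv2.imread('pics/b_side.png')[60:260,220:420]
cv2.imwrite('pics/b1.png',cv2.resize(np.hstack([a,b]),(800,400)))
E
```

```text
time_s: 2.45
eef_pos: [0.5004, -0.2537, 0.3308]
eef_rot: [0.179, 0.984, -0.0, -0.001]
ft_force: [0.5, 0.4, 0.1]
gripper_width: 0.001
t 2.45 tcp [ 0.5004 -0.2537  0.3308] cradle [-0.0013 -0.1936  0.3308] F [0.48 0.38 0.14] q [-0.41  0.19  0.92  1.72 -0.15  1.31  1.76]
twist 0.0015520246223923696
(0, -0.195, 0.185) -> [-0.0015 -0.0013  0.1458]
```

View pics/b1.png

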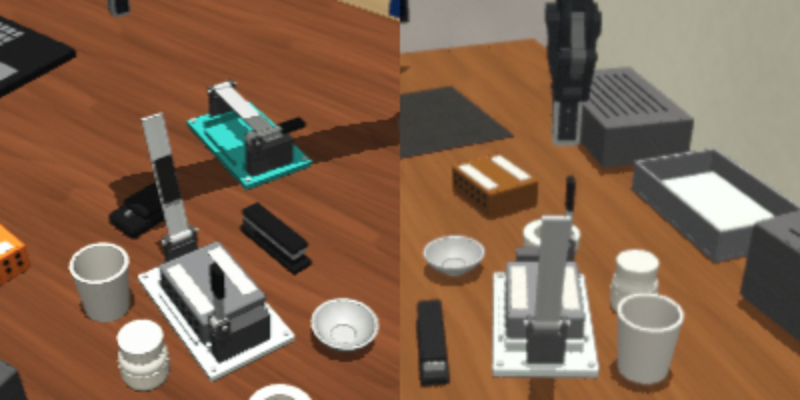

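View pics/b_wrist.png

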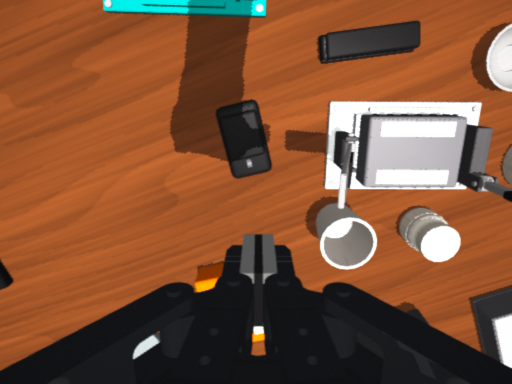

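The strap and lever are unmoved. The wrist view shows the strap end at about (342,205), the cup at (345,240) and the mouse at (245,140). I'll check the finger position against its projection.

Run:
```python
from h import *
tcp=status.read_state()['eef_pos']
for n in('scene','side','wrist'):
    d=ld('b',n); print(n,'cam',(-d['R'].T@d['t']).round(3),'tcp',proj(d,tcp),'plate',[proj(d,c2w(x,y,.012)) for x in(-.06,.06) for y in(-.1,.1)],'strapend',proj(d,(.5247,-.1937,.2244)),'levtip',proj(d,c2w(.034,.08,.161)),'target',proj(d,c2w(0,-.195,.185)))
d=ld('b','wrist')
for u,v in[(330,101),(481,103),(326,188),(478,190)]: print(w2c(plane(d,u,v,.012)).round(4))
```

```text
scene cam [1.084 0.402 0.769] tcp (179.4, 86.7) plate [(227.2, 200.5), (266.9, 246.8), (188.1, 216.9), (224.8, 267.6)] strapend (195.6, 138.4) levtip (227.4, 213.8) target (185.9, 138.9)
side cam [ 0.238 -0.791  0.592] tcp (302.7, 130.8) plate [(265.9, 244.8), (266.6, 196.5), (319.2, 245.5), (311.4, 196.9)] strapend (298.0, 169.1) levtip (305.5, 150.1) target (298.9, 205.7)
wrist cam [ 0.434 -0.228  0.474] tcp (257.6, 250.3) plate [(328.8, 99.9), (480.6, 100.4), (323.5, 187.6), (464.6, 188.0)] strapend (341.8, 188.9) levtip (538.2, 204.6) target (255.8, 175.8)
[-0.0587 -0.0983  0.012 ]
[-0.0567  0.1011  0.012 ]
[ 0.0606 -0.0965  0.012 ]
[0.063  0.1196 0.012 ]
```

```bash
python3 -m handwheel '[{"offset":[0,0,0.05],"twist":0,"grip":1},{"offset":[0,0,0.1],"twist":0,"grip":1},{"offset":[0,0,0.142],"twist":0,"grip":1},{"offset":[0,0,0.142],"twist":0,"grip":1},{"offset":[0,0,0.142],"twist":0,"grip":1}]'
python3 - <<'E'
from h import *
off((0,-.165,.187),(0,-.12,.187),(0,-.08,.187))
for n in('scene','side'): grab(n,'d')
a=cv2.imread('pics/d_scene.png')[80:280,120:320];b=cv2.imread('pics/d_side.png')[60:260,220:420]
cv2.imwrite('pics/d1.png',cv2.resize(np.hstack([a,b]),(800,400)))
E
```

```text
time_s: 3.1
eef_pos: [0.5008, -0.2526, 0.1897]
eef_rot: [0.177, 0.984, 0.0, -0.0]
ft_force: [0.8, -0.4, 0.2]
gripper_width: 0.001
t 3.1 tcp [ 0.5008 -0.2526  0.1897] cradle [-0.0013 -0.1925  0.1897] F [ 0.83 -0.42  0.17] q [-0.33  0.35  0.86  1.89 -0.3   1.05  1.88]
twist 0.00430220628077917
(0, -0.165, 0.187) -> [-0.0014  0.0274  0.0027]
(0, -0.12, 0.187) -> [-0.0016  0.0724  0.0027]
(0, -0.08, 0.187) -> [-0.0018  0.1124  0.0027]
```

View pics/d1.png

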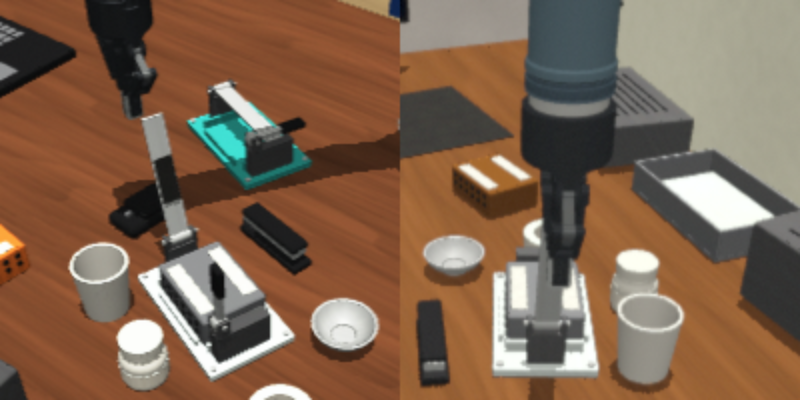

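The finger stands behind the strap at its upper end (tip at side (281,201), scene (185,137)), clear of everything. Now I push gently.

```bash
python3 -m handwheel '[{"offset":[0,0.02,0.002],"twist":0,"grip":1},{"offset":[0,0.035,0.002],"twist":0,"grip":1},{"offset":[0,0.05,0.002],"twist":0,"grip":1},{"offset":[0,0.06,0.002],"twist":0,"grip":1},{"offset":[0,0.07,0.002],"twist":0,"grip":1},{"offset":[0,0.08,0.002],"twist":0,"grip":1},{"offset":[0,0.09,0.002],"twist":0,"grip":1},{"offset":[0,0.09,0.002],"twist":0,"grip":1}]'
python3 - <<'E'
from h import *
off((0,-.08,.187))
for n in('scene','side'): grab(n,'e')
a=cv2.imread('pics/e_scene.png')[80:280,120:320];b=cv2.imread('pics/e_side.png')[60:260,220:420]
cv2.imwrite('pics/e1.png',cv2.resize(np.hstack([a,b]),(800,400)))
E
```

```text
time_s: 4.0
eef_pos: [0.5365, -0.1688, 0.1946]
eef_rot: [0.177, 0.984, 0.001, 0.004]
ft_force: [-6.5, 3.0, 18.5]
gripper_width: 0.002
t 4.0 tcp [ 0.5365 -0.1688  0.1946] cradle [ 0.0025 -0.1015  0.1946] F [-6.48  2.95 18.47] q [-0.48  0.33  0.84  1.88 -0.29  1.04  1.7 ]
twist 0.005523195480538648
(0, -0.08, 0.187) -> [0.0024 0.0215 0.0076]
```

View pics/e1.png

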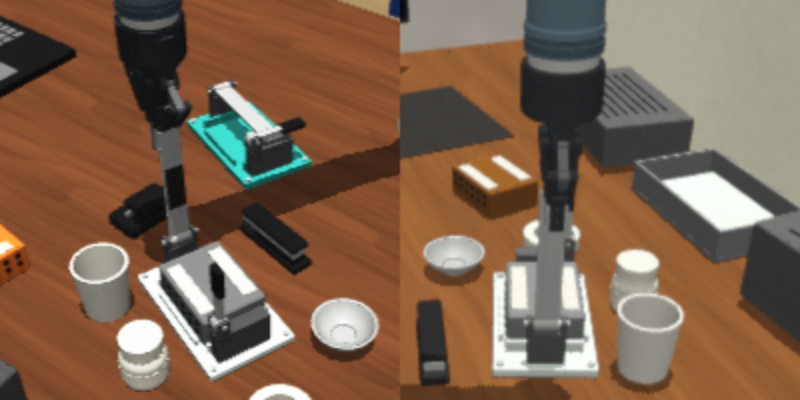

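The upward force is 18 N, so the strap's end is catching under the finger linkage at about scene (200,145). I'll raise the tool so only the finger tip overlaps the strap.

```bash
python3 -m handwheel '[{"offset":[0,-0.004,-0.01],"twist":0,"grip":1},{"offset":[0,-0.004,-0.018],"twist":0,"grip":1},{"offset":[0,-0.004,-0.018],"twist":0,"grip":1}]'
python3 - <<'E'
from h import *
off((0,-.06,.21),(0,-.04,.205))
E
```

```text
time_s: 4.4
eef_pos: [0.5356, -0.1737, 0.214]
eef_rot: [0.178, 0.984, 0.001, 0.005]
ft_force: [0.3, -0.4, 1.1]
gripper_width: -0.004
t 4.4 tcp [ 0.5356 -0.1737  0.214 ] cradle [ 0.0034 -0.1063  0.214 ] F [ 0.3  -0.39  1.11] q [-0.48  0.3   0.86  1.87 -0.27  1.08  1.69]
twist 0.004122817634872075
(0, -0.06, 0.21) -> [0.0032 0.0463 0.0041]
(0, -0.04, 0.205) -> [0.0032 0.0663 0.0092]
```

```bash
python3 -m handwheel '[{"offset":[0.003,0.012,0.002],"twist":0,"grip":1},{"offset":[0.003,0.022,0.004],"twist":0,"grip":1},{"offset":[0.003,0.032,0.006],"twist":0,"grip":1},{"offset":[0.003,0.043,0.012],"twist":0,"grip":1},{"offset":[0.003,0.054,0.018],"twist":0,"grip":1},{"offset":[0.003,0.064,0.024],"twist":0,"grip":1},{"offset":[0.003,0.074,0.031],"twist":0,"grip":1},{"offset":[0.003,0.074,0.031],"twist":0,"grip":1}]'
python3 - <<'E'
from h import *
off((0,-.01,.155),(0,.001,.125),(0,.004,.095),(0,-.002,.067))
for n in('scene','side'): grab(n,'f')
a=cv2.imread('pics/f_scene.png')[80:280,120:320];b=cv2.imread('pics/f_side.png')[60:260,220:420]
cv2.imwrite('pics/f1.png',cv2.resize(np.hstack([a,b]),(800,400)))
E
```

```text
time_s: 5.2
eef_pos: [0.5588, -0.1005, 0.1815]
eef_rot: [0.176, 0.984, 0.001, 0.004]
ft_force: [0.2, 0.2, -0.2]
gripper_width: 0.003
t 5.2 tcp [ 0.5588 -0.1005  0.1815] cradle [-0.0007 -0.0296  0.1815] F [ 0.22  0.17 -0.22] q [-0.57  0.35  0.81  1.88 -0.3   1.02  1.59]
twist 0.007477761074714686
(0, -0.01, 0.155) -> [-0.0007  0.0195  0.0266]
(0, 0.001, 0.125) -> [-0.0005  0.0304  0.0567]
(0, 0.004, 0.095) -> [-0.0003  0.0333  0.0867]
(0, -0.002, 0.067) -> [-1.000e-04  2.720e-02  1.146e-01]
```

View pics/f1.png

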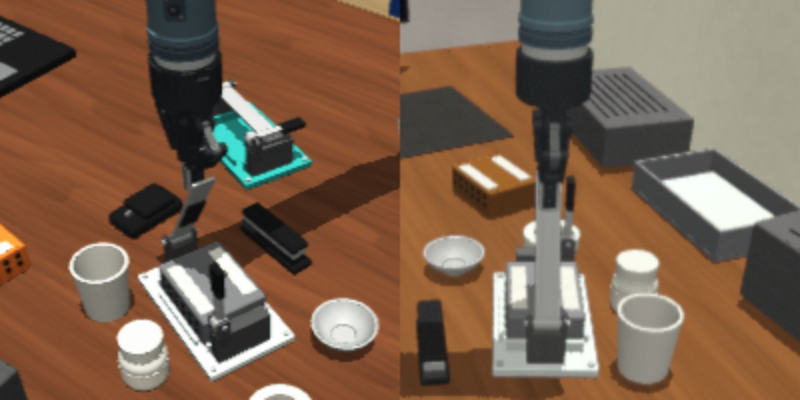

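The strap has gone over the top, with its end at scene (225,170), and follows the finger with no excess force. I continue along the arc, pulling inward to stay clear of the lever.

```bash
python3 -m handwheel '[{"offset":[0,0.007,0.009],"twist":0,"grip":1},{"offset":[0,0.014,0.018],"twist":0,"grip":1},{"offset":[0,0.02,0.027],"twist":0,"grip":1},{"offset":[0,0.024,0.037],"twist":0,"grip":1},{"offset":[0,0.028,0.047],"twist":0,"grip":1},{"offset":[0,0.03,0.057],"twist":0,"grip":1},{"offset":[0,0.031,0.067],"twist":0,"grip":1},{"offset":[0,0.032,0.077],"twist":0,"grip":1},{"offset":[0,0.032,0.087],"twist":0,"grip":1},{"offset":[0,0.032,0.087],"twist":0,"grip":1}]'
python3 - <<'E'
from h import *
off((0,0,.067))
for n in('scene','side'): grab(n,'g')
a=cv2.imread('pics/g_scene.png')[80:280,120:320];b=cv2.imread('pics/g_side.png')[60:260,220:420]
cv2.imwrite('pics/g1.png',cv2.resize(np.hstack([a,b]),(800,400)))
E
```

```text
time_s: 6.3
eef_pos: [0.5692, -0.0728, 0.0939]
eef_rot: [0.177, 0.984, 0.001, 0.003]
ft_force: [-0.8, 0.0, -0.1]
gripper_width: -0.006
t 6.3 tcp [ 0.5692 -0.0728  0.0939] cradle [-0.0008 -0.0001  0.0939] F [-0.82  0.04 -0.12] q [-0.53  0.49  0.72  1.92 -0.42  0.87  1.62]
twist 0.004650218330834179
(0, 0, 0.067) -> [-0.0006  0.      0.0269]
```

View pics/g1.png

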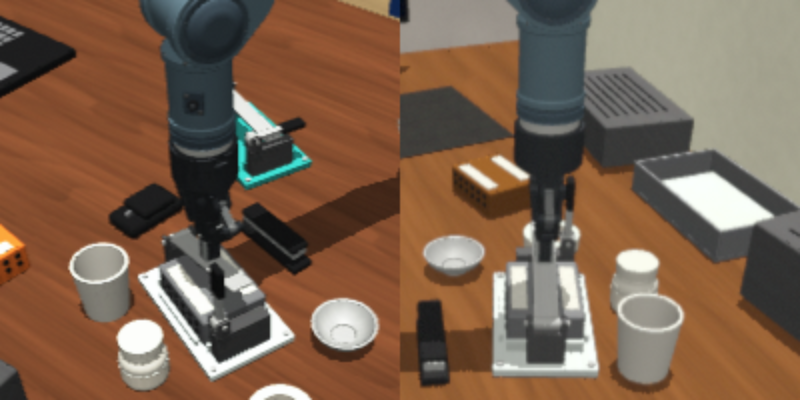

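The strap is nearly down and the lever is still upright (grip at scene (228,217)). Last press down:

```bash
python3 -m handwheel '[{"offset":[0,0,0.009],"twist":0,"grip":1},{"offset":[0,0,0.018],"twist":0,"grip":1},{"offset":[0,0,0.026],"twist":0,"grip":1},{"offset":[0,0,0.029],"twist":0,"grip":1},{"offset":[0,0,0.03],"twist":0,"grip":1},{"offset":[0,0,0.03],"twist":0,"grip":1}]'
python3 - <<'E'
from h import *
off((0,0,.067))
E
```

```text
time_s: 7.0
eef_pos: [0.5706, -0.0731, 0.0674]
eef_rot: [0.178, 0.984, 0.002, 0.004]
ft_force: [-6.1, 1.9, 16.7]
gripper_width: 0.001
t 7.0 tcp [ 0.5706 -0.0731  0.0674] cradle [0.0006 0.0001 0.0674] F [-6.13  1.87 16.65] q [-0.5   0.53  0.69  1.93 -0.46  0.83  1.65]
twist 0.004017657552008009
(0, 0, 0.067) -> [ 0.0006 -0.0001  0.0004]
```

Contact is firm: 17 N at z = 0.0674, and the strap's top at 0 should be 0.0675. I retreat upward and look.

```bash
python3 -m handwheel '[{"offset":[0,0,-0.04],"twist":0,"grip":1},{"offset":[0,0,-0.08],"twist":0,"grip":1},{"offset":[0,0,-0.13],"twist":0,"grip":1},{"offset":[0,0,-0.135],"twist":0,"grip":1},{"offset":[-0.08,0.08,-0.135],"twist":0,"grip":1},{"offset":[-0.08,0.08,-0.135],"twist":0,"grip":1},{"offset":[-0.08,0.08,-0.135],"twist":0,"grip":1},{"offset":[-0.08,0.08,-0.135],"twist":0,"grip":1}]'
python3 - <<'E'
from h import *
off((.08,.08,.135))
for n in('scene','side','wrist'): grab(n,'i')
a=cv2.imread('pics/i_scene.png')[130:280,140:320];b=cv2.imread('pics/i_side.png')[140:260,220:370]
cv2.imwrite('pics/i1.png',cv2.resize(a,(720,600),interpolation=cv2.INTER_CUBIC))
cv2.imwrite('pics/i2.png',cv2.resize(b,(750,600),interpolation=cv2.INTER_CUBIC))
E
```

```text
time_s: 7.8
eef_pos: [0.6738, -0.0234, 0.2011]
eef_rot: [0.175, 0.985, 0.002, 0.003]
ft_force: [-0.6, 1.0, -0.2]
gripper_width: -0.002
t 7.8 tcp [ 0.6738 -0.0234  0.2011] cradle [0.0796 0.0831 0.2011] F [-0.6   1.03 -0.24] q [-0.57  0.55  0.75  1.59 -0.4   1.15  1.49]
twist 0.008951452880979502
(0.08, 0.08, 0.135) -> [-0.0001 -0.0034  0.0661]
```

View pics/i1.png

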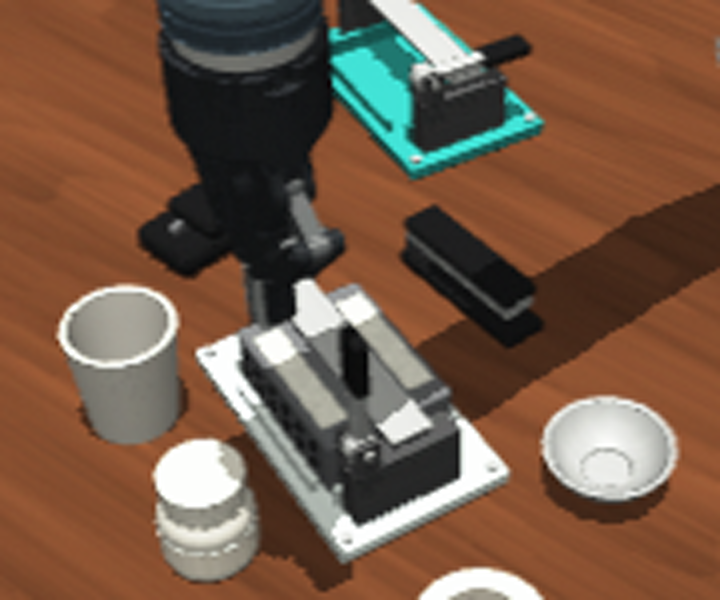

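View pics/i2.png

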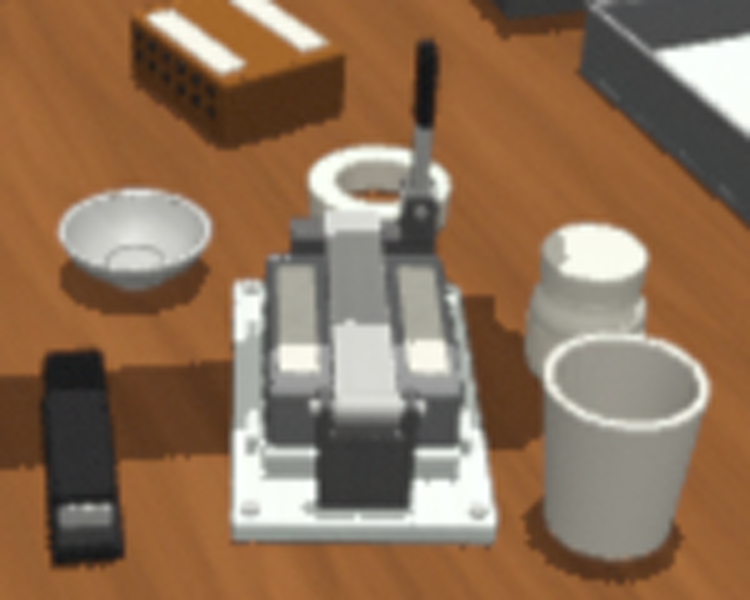

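View pics/i_wrist.png

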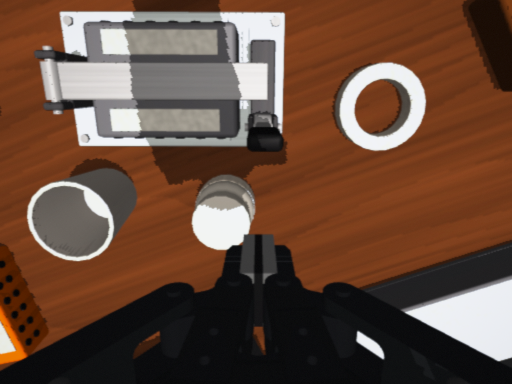

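The strap lies across the box, with its end at scene (242,239) and side (291,183). The lever is still up. I check the flatness numerically.

Run:
```python
from h import *
S=ld('i','scene');D=ld('i','side')
print('pred',proj(S,c2w(0,.084,.0675)),proj(D,c2w(0,.084,.0675)),'0.06rad up',proj(S,c2w(0,.084,.0775)),proj(D,c2w(0,.084,.0775)))
X,r=tri([(S,140+408/4,130+434/4),(D,220+355/5,140+213/5)]);print(w2c(X),r)
```

```text
pred (242.6, 237.5) (290.0, 182.0) 0.06rad up (242.5, 234.6) (290.1, 178.7)
[0.00236723 0.08461141 0.06559397] [0.000403880609905365, 0.00040388060990532683]
```

```bash
python3 -m handwheel '[{"offset":[0,-0.003,0.03],"twist":0,"grip":1},{"offset":[0,-0.003,0.06],"twist":0,"grip":1},{"offset":[0,-0.003,0.066],"twist":0,"grip":1},{"offset":[0,-0.003,0.066],"twist":0,"grip":1}]'
python3 - <<'E'
from h import *
off((.05,.08,.135))
for n in('scene','side'): grab(n,'j')
a=cv2.imread('pics/j_scene.png')[80:280,120:320];b=cv2.imread('pics/j_side.png')[60:260,220:420]
cv2.imwrite('pics/j1.png',cv2.resize(np.hstack([a,b]),(800,400)))
E
```

```text
time_s: 8.35
eef_pos: [0.6681, -0.0317, 0.1352]
eef_rot: [0.18, 0.984, 0.001, 0.001]
ft_force: [-0.4, 1.1, 1.1]
gripper_width: 0.001
t 8.35 tcp [ 0.6681 -0.0317  0.1352] cradle [0.0772 0.0733 0.1352] F [-0.35  1.09  1.06] q [-0.53  0.61  0.72  1.65 -0.45  1.05  1.53]
twist -7.649901048184656e-06
(0.05, 0.08, 0.135) -> [0.0272 0.0067 0.0002]
```

View pics/j1.png

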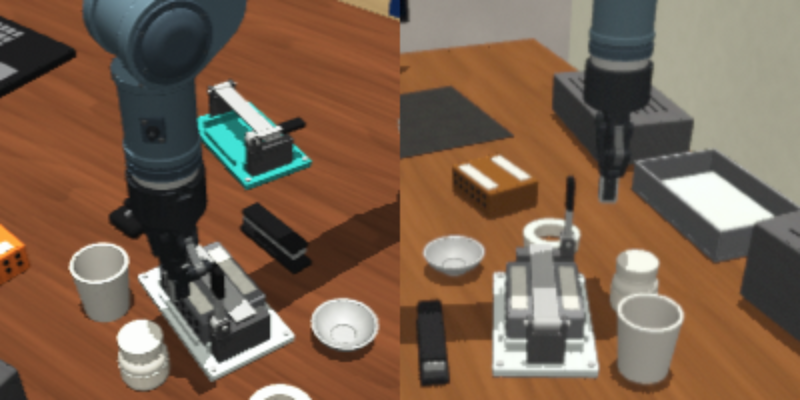

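The strap is flat: the triangulated end is at z 65.6 mm. The finger tip stands at the lever's +x side. Now I push the lever over along its arc.

```bash
python3 -m handwheel '[{"offset":[0.012,0.005,0],"twist":0,"grip":1},{"offset":[0.022,0.006,0],"twist":0,"grip":1},{"offset":[0.03,0.006,0],"twist":0,"grip":1},{"offset":[0.038,0.006,0],"twist":0,"grip":1},{"offset":[0.048,0.006,0.001],"twist":0,"grip":1},{"offset":[0.058,0.006,0.005],"twist":0,"grip":1},{"offset":[0.067,0.006,0.01],"twist":0,"grip":1},{"offset":[0.075,0.006,0.017],"twist":0,"grip":1},{"offset":[0.075,0.006,0.017],"twist":0,"grip":1}]'
python3 - <<'E'
from h import *
off((-.004,.08,.11),(-.012,.08,.096),(-.014,.08,.081))
for n in('scene','side'): grab(n,'k')
a=cv2.imread('pics/k_scene.png')[80:280,120:320];b=cv2.imread('pics/k_side.png')[60:260,220:420]
cv2.imwrite('pics/k1.png',cv2.resize(np.hstack([a,b]),(800,400)))
E
```

```text
time_s: 9.35
eef_pos: [0.5999, 0.0012, 0.1186]
eef_rot: [0.179, 0.984, 0.001, 0.001]
ft_force: [0.4, 1.1, -0.0]
gripper_width: 0.001
t 9.35 tcp [0.5999 0.0012 0.1186] cradle [0.0018 0.08   0.1186] F [ 0.42  1.08 -0.04] q [-0.65  0.51  0.74  1.84 -0.41  0.95  1.48]
twist 0.0015116799128298461
(-0.004, 0.08, 0.11) -> [0.0058 0.     0.0086]
(-0.012, 0.08, 0.096) -> [ 0.0138 -0.      0.0225]
(-0.014, 0.08, 0.081) -> [ 0.0159 -0.0001  0.0375]
```

View pics/k1.png

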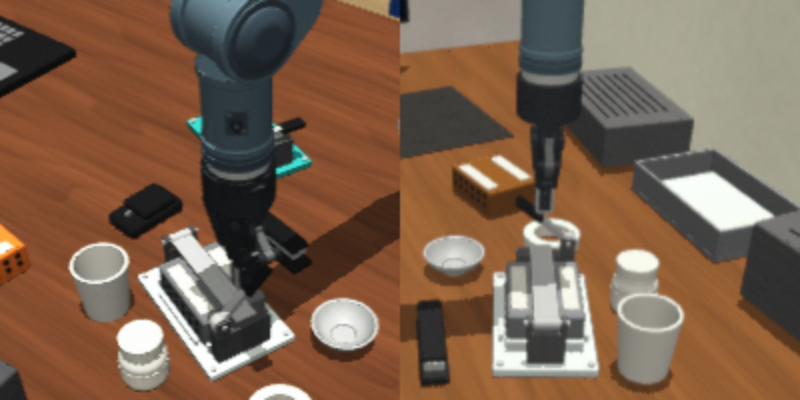

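The lever is over, at about 40° (tip at side (280,161)). I finish pressing it down.

```bash
python3 -m handwheel '[{"offset":[0.006,0,0.008],"twist":0,"grip":1},{"offset":[0.01,0,0.015],"twist":0,"grip":1},{"offset":[0.014,0,0.022],"twist":0,"grip":1},{"offset":[0.015,0,0.03],"twist":0,"grip":1},{"offset":[0.016,0,0.036],"twist":0,"grip":1},{"offset":[0.016,0,0.04],"twist":0,"grip":1},{"offset":[0.016,0,0.042],"twist":0,"grip":1},{"offset":[0.016,0,0.042],"twist":0,"grip":1}]'
python3 - <<'E'
from h import *
off()
E
```

```text
time_s: 10.25
eef_pos: [0.5849, 0.0063, 0.0805]
eef_rot: [0.179, 0.984, 0.002, -0.001]
ft_force: [-11.1, 1.5, 28.1]
gripper_width: -0.001
t 10.25 tcp [0.5849 0.0063 0.0805] cradle [-0.0141  0.0794  0.0805] F [-11.13   1.52  28.1 ] q [-0.64  0.54  0.71  1.9  -0.45  0.88  1.5 ]
twist 0.0005496939051217514
```

```bash
python3 -m handwheel '[{"offset":[0,0,-0.03],"twist":0,"grip":1},{"offset":[0,0,-0.08],"twist":0,"grip":1},{"offset":[0,0,-0.13],"twist":0,"grip":1},{"offset":[0.06,0.04,-0.18],"twist":0,"grip":1},{"offset":[0.1,0.08,-0.18],"twist":0,"grip":1},{"offset":[0.15,0.12,-0.18],"twist":0,"grip":1},{"offset":[0.15,0.12,-0.18],"twist":0,"grip":1},{"offset":[0.15,0.12,-0.18],"twist":0,"grip":1}]'
python3 - <<'E'
from h import *
off()
for n in('scene','side'): grab(n,'l')
a=cv2.imread('pics/l_scene.png')[130:280,140:320];b=cv2.imread('pics/l_side.png')[140:260,220:370]
cv2.imwrite('pics/l1.png',cv2.resize(a,(720,600),interpolation=cv2.INTER_CUBIC))
cv2.imwrite('pics/l2.png',cv2.resize(b,(750,600),interpolation=cv2.INTER_CUBIC))
for n in('scene','side'):
    d=ld('l',n);print(n,'lever tip pred',proj(d,c2w(-.051,.08,.081)),'if .06up',proj(d,c2w(-.051,.08,.086)),'strap end',proj(d,c2w(0,.084,.0675)))
E
```

```text
time_s: 11.05
eef_pos: [0.4826, 0.179, 0.2608]
eef_rot: [0.172, 0.985, 0.004, -0.004]
ft_force: [-0.0, -0.3, 0.3]
gripper_width: -0.001
t 11.05 tcp [0.4826 0.179  0.2608] cradle [-0.1707  0.2049  0.2608] F [-0.04 -0.26  0.35] q [-1.15  0.11  0.77  1.91 -0.09  1.15  0.89]
twist 0.014597303093235528
scene lever tip pred (259.8, 224.1) if .06up (259.9, 222.6) strap end (242.6, 237.5)
side lever tip pred (270.2, 178.1) if .06up (270.2, 176.4) strap end (290.0, 182.0)
```

View pics/l1.png

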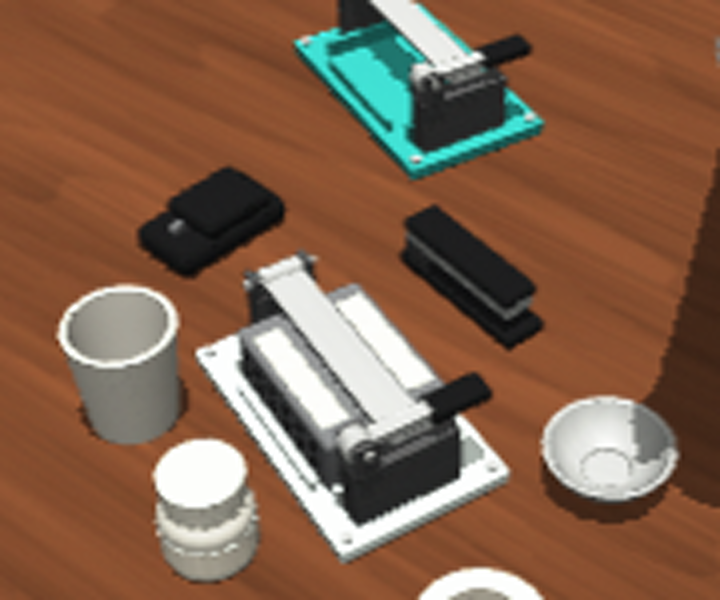

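View pics/l2.png

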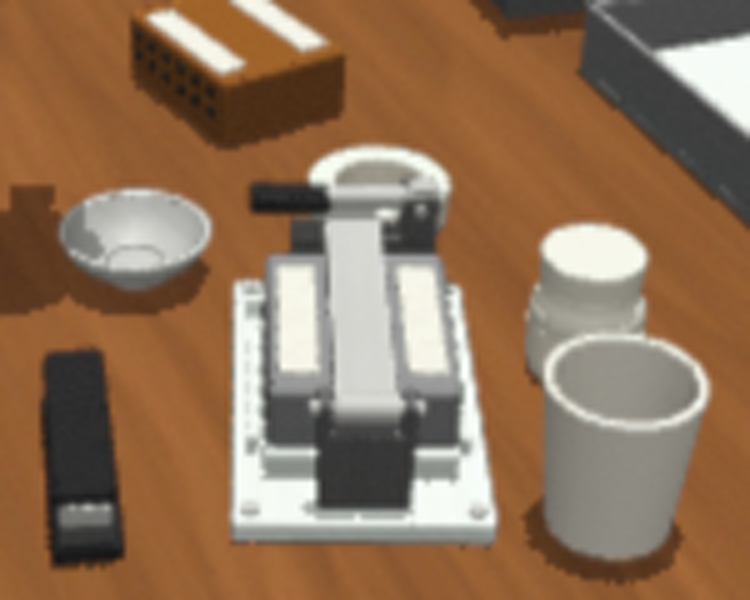

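The lever lies level across the strap's end. Its tip is at side (270,178) and scene (261,225), against predictions of (270.2,178.1) and (259.8,224.1) for fully down. The box is seated, the bystanders sit at the same pixels as before, and the robot is clear.

```bash
python3 -c "
from plant import sign_off
print(sign_off())"
```

```text
the job is handed in; nothing more can be done
None
```

The box is locked in its cradle, and I handed the job in at about 11 s of the 61 s allowed. With the gripper shut, I pushed the strap up, over and down flat, then pushed the cam lever over and all the way down across its free end.

**Strap:** it met its stop at z = 67.4 mm under a 17 N push, where 67.5 mm is expected. The free end measured from two views was at 65.6 mm, so it was flat before I touched the lever.

**Lever:** it met its stop at z = 80.5 mm under a 28 N push, where 81 mm is expected. After I withdrew, its tip was within about 2 pixels of the fully-down position in both views.

**Box and bystanders:** in the final pictures the box looks level and seated, and the things around the cradle looked where they started. The robot stood clear with no contact force. I did not measure the box's position separately.

**One thing went wrong on the way:** early in the strap push its end caught under the finger linkage with about 18 N. I backed off, raised the tool by 20 mm, and the rest of the strap's swing went without excess force.

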